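# Work the profile length past the post into its bay

### The arm

A 6-joint arm with a two-finger parallel gripper is mounted at the origin on a cart in front of the work surface, level with it; the furniture and walls round the work are solid. World frame = base frame: x ahead of the robot, y to its left, z up, the work surface at z = 0. Lengths are in m, angles in degrees, forces in N, time in s.
With the tool pointing down it reaches from about 0.4 to 0.925 m from the base axis. Payload 3.4 kg.
Tool frame: the origin (TCP) lies between the finger pads; the fingertips stand 11 mm ahead of it and the grasp point (between the pads) lies 8 mm behind it; z points along the fingers, y is the line along which they close (so a half turn about z gives the same grasp; the last joint's range is limited). The gripper opens to 85 mm and grips with 20 to 120 N. Pads are 22 mm wide; open, the fingers measure 114 mm over their backs; the gripper's body (76 mm by 85 mm) begins 54 mm behind the grasp point. The pads swing forward as they close: fully open they stand 13 mm farther back than shut.
Start: joints at [68.211, 17.578, 86.31, -0, 76.112, -4.211], TCP at [0.174, 0.548, 0.242] pointing down, gripper open.
Joint ranges: [-179.03, 179.03], [-60, 130.46], [8.19, 133.38], [-81.62, 261.62], [5.75, 156.47], [-153.77, 153.77]. Speed limits (degrees/s): [147.25, 147.25, 180, 180, 180, 180].

### API

Orientations are given as a 3x3 rotation matrix whose columns are the frame's x, y, z axes.
In Python, from workcell import robot gives the robot as it stands. The module is installed in compiled form; this text tells all that it offers.
- The arm moves only by the tool arm_command, never from a script. Its argument "series" is a list of rows, each a list of 7 numbers: the turn, a rotation vector about the tool's x, y, z in rad, then the shift along the tool's x, y, z in mm, then the finger opening in mm, from 0 to 85.4. A call has 1 to 20 rows; each row is the pose to reach, as a shift and turn from the pose commanded when the call began, along the tool's axes at that moment; what a row does not reach only later rows make up. A row lasts 1/12 s, in which the tool goes at most 41.7 mm and 7.16 degrees, less where a joint would pass 70% of its speed; a pose out of reach is approached as far as the arm can. A call with a gripper value outside its range is refused whole. The fingers move at their own pace and stop on an object; the grip force is fixed at half the most. Time passes only in rows, so rows that repeat a pose let the fingers close. It gives the time, the measured TCP pose, the force, the opening and the grip force at its end, in the units of the state.
- robot.read_state(): the state, without advancing time (a new reading comes with each control period).
- robot.camera(name): name is "scene" or "top" or "wrist"; returns the picture (384x512x3 uint8, red, green, blue); there is no depth.
- robot.get_calibration(name): a dict with "intrinsics" (3x3 intrinsics, pixels), "world_to_cam" (4x4, takes a point from world to camera coordinates). Camera axes: x right, y up, looking along -z (the intrinsics and any distortion apply to the point x, -y, -z); pixel columns grow to the right and rows downward; lengths in m; the calibration is good to about 2 mm. The wrist camera is an equidistant fisheye: a pixel r from the principal point sees the ray r / f radians off the axis. A picture is of the moment at which its call begins: read the wrist's pose just before it. get_calibration takes no time and is no camera call; for the wrist camera it gives the pose at the moment of the call.
- robot.sign_off(): hands the job in; it is judged then, once.
The state is a dict: "time": time; "joint_positions": joint angles; "qvel": joint speeds; "effort": joint torques, N m; "tcp_pos": TCP position; "orientation": TCP orientation; "wrist_force": force on the tool from outside, world axes, zero at the start; "wrist_torque": the same for the moment, N m; "gripper_width": finger opening in m; "grip_force": force on a finger pad.
Only numpy, scipy, OpenCV 4.12 (cv2) and the standard library are available. Lean on these libraries where they do the work, as an engineer would, in place of code of your own. Each camera call takes 0.05 s, during which the arm holds its last target. There are 200 camera calls.

### The job

Push the length of aluminium profile into the low three-sided bay without picking it up: work its left end in behind the post, then swing the other end in, and finish with it lying flat against the bay's back fence along its whole length. Only push it along the bench with the fingers from outside, never take it between them, lift it or tip it, and leave the flux bottle, the tape roll and the battery where they stand.

Things in the scene. Friction and masses are not known exactly. Their poses are not given: they have to be found in the camera images.
- rail: loose straight bar of slotted aluminium profile, 200 long, 20 wide, 20 high (mm), about 0.14 kg, lying on the bench outside the bay. Origin at the centre of its underside; x runs along its length towards its left end, z up. It slides on the bench at a push of 1 to 2 N.
- rail_left (a point): centre of the end face of the rail at its +x end (100 mm from its middle, 10 mm above its underside): the left end as the robot sees it, the one to go behind the post
- rail_right (a point): centre of the end face of the rail at its -x end (right end as the robot sees it)
- bay: fixed grey sheet bay on the bench: back fence and two end cheeks, open front and top, no floor. Inside 245 mm long; walls 6 thick, 24 high; cheeks reach 44 forward of the fence; 3 mm foot flanges lie outside only. Origin on the bench at the middle of the fence's inner face; x points back through the fence, y left along it (to the post's end). Inside is x -44 to 0, y -122.5 to 122.5 mm
- post: fixed upright round steel post, 16 mm diameter, 50 high, in front of the left part of the bay; origin at the centre of its foot, axes as the bay's. Its axis is 48 mm in front of the fence's inner face (40 mm clear between them) and 44 to 56 mm from the left cheek's inside. From post to right cheek is shorter than the rail
- flux_bottle: dropper bottle, 35 mm diameter, 86 mm high, standing behind the bay; origin at the centre of its underside. Leave alone
- tape: roll of black tape lying flat, 62 mm across, 19 mm high; origin at the centre of its underside. Leave alone
- battery: block battery 18x27x48 mm standing upright left of the bay; origin at the centre of its underside. Leave alone

How it is judged:
By the outcome, as a careful person would: the job done as asked, in the order asked, and still so for the second after the job is handed in, with the robot touching nothing.
It also fails if it takes over 59 s, if anything falls off the work surface, if the arm or the gripper's body presses on something with over 40 N, if the wrist force passes 120 N, or if a joint passes its speed limit or range.

## Working session

There is one attempt and no reset: what is moved stays moved. The work goes in short steps, Python scripts to look and compute and a tool call to move; the robot and the scene stay as the last step left them, time stands still between calls to the robot, and variables do not carry over. Pictures are saved under pics/ and viewed, at most 10 in all, crops included, and the job is handed in when it is done.

Besides the shell and the picture viewer there is one more tool, called after "Emit:" as name(argument=value, ...) on one line, values as JSON. arm_command: Moves the arm, as the interface text tells. Its arguments: {"type":"object","properties":{"series":{"type":"array"}},"required":["series"]}

```bash
mkdir -p pics; cat > h.py <<'E'
import numpy as np, cv2
from workcell import robot
def ray(cal,u,v):
    K=np.array(cal["intrinsics"]);T=np.array(cal["world_to_cam"])
    d=np.array([(u-K[0,2])/K[0,0],-(v-K[1,2])/K[1,1],-1.0])
    R=T[:3,:3];return -R.T@T[:3,3],R.T@d
def onz(cal,u,v,z):
    o,d=ray(cal,u,v);return o+d*(z-o[2])/d[2]
def proj(cal,p):
    K=np.array(cal["intrinsics"]);T=np.array(cal["world_to_cam"])
    c=T[:3,:3]@np.array(p)+T[:3,3];return K[0,2]+K[0,0]*c[0]/-c[2],K[1,2]-K[1,1]*c[1]/-c[2]
E
python3 - <<'E'
from h import *
a=robot.camera("top");b=robot.camera("scene")
cv2.imwrite("pics/top0.png",cv2.resize(a[:,:,::-1],(800,600),interpolation=cv2.INTER_CUBIC));cv2.imwrite("pics/scene0.png",cv2.resize(b[:,:,::-1],(800,600),interpolation=cv2.INTER_CUBIC))
cv2.imwrite("top0raw.png",a[:,:,::-1]);cv2.imwrite("scene0raw.png",b[:,:,::-1])
for n in("top","scene"):
    c=robot.get_calibration(n);print(n,c.keys(),np.round(c["intrinsics"],1),np.round(ray(c,256,192),3))
s=robot.read_state();print(s["time"],s["tcp_pos"],np.round(s["orientation"],3))
E
```

```text
top dict_keys(['intrinsics', 'world_to_cam']) [[459.2   0.  253.6]
 [  0.  459.2 186.7]
 [  0.    0.    1. ]] [[ 0.453 -0.156  1.178]
 [ 0.07  -0.023 -0.997]]
scene dict_keys(['intrinsics', 'world_to_cam']) [[432.4   0.  257.9]
 [  0.  432.4 196.2]
 [  0.    0.    1. ]] [[-0.058  0.223  0.506]
 [ 0.724 -0.449 -0.524]]
0.1 [0.17346687 0.5475835  0.2414762 ] [[-0.953  0.302 -0.001]
 [ 0.302  0.953 -0.002]
 [ 0.    -0.002 -1.   ]]
```

View pics/top0.png

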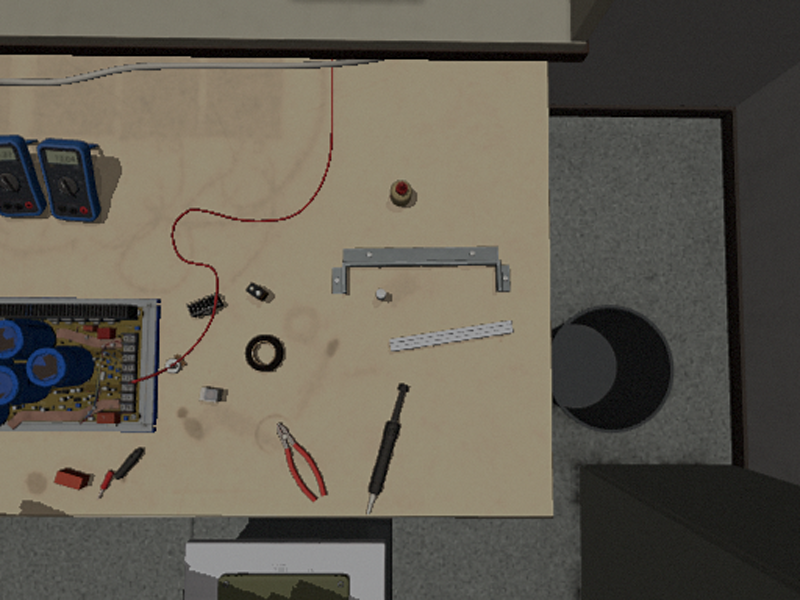

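View pics/scene0.png

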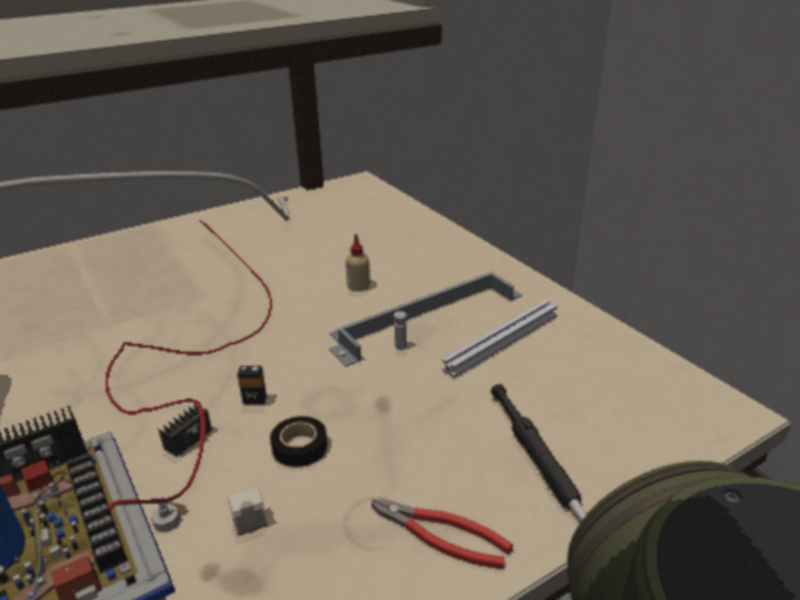

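The top picture (800x600) shows the rail from (390,346) to (513,326), the fence at row 262 with cheeks at cols 345 and 500, the post at (382,295), tape at (265,352), battery at (258,292) and flux at (401,192). The scene picture shows the rail from (448,368) to (553,308) and the post top at (400,317). Next I'll measure them.

```bash
cat >> h.py <<'E'
def railmask(a,lo=150):
    hsv=cv2.cvtColor(a,cv2.COLOR_RGB2HSV)
    return ((hsv[:,:,1]<45)&(hsv[:,:,2]>lo)).astype(np.uint8)
E
python3 - <<'E'
from h import *
a=cv2.imread("top0raw.png");b=cv2.imread("scene0raw.png")
c=cv2.resize(a[150:232,205:335],None,fx=6,fy=6,interpolation=cv2.INTER_CUBIC);d=cv2.resize(b[165:250,205:365],None,fx=5,fy=5,interpolation=cv2.INTER_CUBIC)
cv2.imwrite("pics/topcrop.png",c);cv2.imwrite("pics/scenecrop.png",d)
hsv=cv2.cvtColor(a,cv2.COLOR_BGR2HSV)
for p in [(288,215),(300,213),(245,188),(260,169),(300,230)]: print(p,hsv[p[1],p[0]])
ct,cs=[robot.get_calibration(n) for n in("top","scene")]
m=railmask(a[:,:,::-1].copy());m[:200]=0;m[235:]=0;m[:,:235]=0;m[:,340:]=0
k,_=cv2.findContours(m,0,1);k=max(k,key=cv2.contourArea);r=cv2.minAreaRect(k);print(r)
for z in(.02,): 
  P=np.array([onz(ct,*p,z)[:2] for p in cv2.boxPoints(r)]);print(P.round(4),np.linalg.norm(P-np.roll(P,1,0),axis=1))
E
```

```text
(288, 215) [150   2 152]
(300, 213) [105   3 154]
(245, 188) [ 20  10 152]
(260, 169) [60  5 48]
(300, 230) [ 21  55 149]
((288.1473388671875, 214.2662353515625), (7.226265907287598, 78.08525848388672), 81.02737426757812)
[[ 0.4723 -0.165 ]
 [ 0.5042 -0.3599]
 [ 0.4862 -0.3626]
 [ 0.4544 -0.1679]] [0.01812609 0.19748018 0.01822272 0.19723763]
```

View pics/topcrop.png

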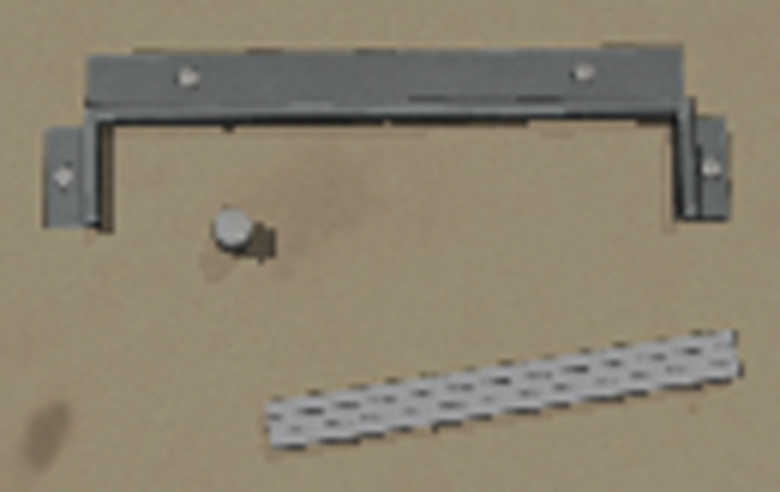

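View pics/scenecrop.png

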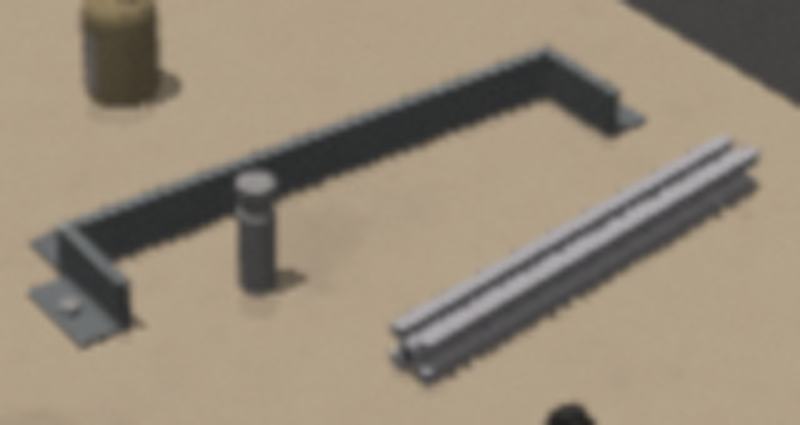

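```bash
python3 - <<'E'
from h import *
ct,cs=[robot.get_calibration(n) for n in("top","scene")]
T=lambda u,v:((u+.5)/6-.5+205,(v+.5)/6-.5+150)
S=lambda u,v:((u+.5)/5-.5+205,(v+.5)/5-.5+165)
def tri(p,q):
    o1,d1=ray(ct,*p);o2,d2=ray(cs,*q);d1/=np.linalg.norm(d1);d2/=np.linalg.norm(d2)
    s=np.linalg.lstsq(np.c_[d1,-d2],o2-o1,rcond=None)[0];x,y=o1+s[0]*d1,o2+s[1]*d2
    return ((x+y)/2).round(4),np.linalg.norm(x-y).round(4)
for n,p,q in[("LB",(266,403),(395,328)),("LF",(273,447),(425,345)),("RB",(735,332),(728,138)),("RF",(741,373),(757,153)),("post",(233,229),(256,182)),("bayR in top",(678,108),(545,50))]:
    print(n,tri(T(*p),S(*q)))
print("post",onz(ct,*T(233,229),.05).round(4))
for n,p,z in[("fenceL bot",(112,126),0),("fenceR bot",(668,120),0),("fenceL top",(100,117),.024),("fenceR top",(678,110),.024),("cheekL tip",(98,222),.024),("cheekR tip",(685,215),.024),("flux",(0,0),0)]:
    print(n,onz(ct,*T(*p),z).round(4))
print("flux",onz(ct,401*.64,192*.64,.0).round(3),"tape",onz(ct,265*.64,352*.64,.019).round(3),"batt",onz(ct,258*.64,292*.64,.048).round(3),"iron tip",onz(ct,403*.64,386*.64,.02).round(3))
E
```

```text
LB (array([ 0.4722, -0.165 ,  0.0183]), np.float64(0.0008))
LF (array([ 0.4544, -0.1672,  0.0206]), np.float64(0.0013))
RB (array([ 0.5035, -0.3626,  0.0184]), np.float64(0.0002))
RF (array([ 0.4867, -0.3643,  0.0189]), np.float64(0.0013))
post (array([ 0.5433, -0.15  ,  0.0511]), np.float64(0.0012))
bayR in top (array([ 0.5975, -0.3379,  0.0257]), np.float64(0.0002))
post [ 0.5431 -0.1505  0.05  ]
fenceL bot [ 0.5911 -0.0979  0.    ]
fenceR bot [ 0.5956 -0.3375  0.    ]
fenceL top [ 0.5921 -0.094   0.024 ]
fenceR top [ 0.597 -0.338  0.024]
cheekL tip [ 0.5477 -0.0937  0.024 ]
cheekR tip [ 0.5525 -0.3407  0.024 ]
flux [ 0.6454 -0.0491  0.    ]
flux [ 0.717 -0.183  0.   ] tape [0.45  0.034 0.019] batt [0.544 0.042 0.048] iron tip [ 0.397 -0.188  0.02 ]
```

Emit:
arm_command(series=[[0,0,0,-369,-248,40,0],[0,0,0,-369,-248,40,0],[0,0,0,-369,-248,40,0],[0,0,0,-369,-248,40,0],[0,0,0,-369,-248,40,0],[0,0,0,-369,-248,40,0],[0,0,0,-369,-248,40,0],[0,0,0,-369,-248,40,0],[0,0,0,-369,-248,40,0],[0,0,0,-369,-248,40,0],[0,0,0,-458,-629,141,0],[0,0,0,-458,-629,141,0],[0,0,0,-458,-629,141,0],[0,0,0,-458,-629,141,0],[0,0,0,-458,-629,141,0],[0,0,0,-458,-629,141,0],[0,0,0,-458,-629,141,0],[0,0,0,-458,-629,141,0],[0,0,0,-458,-629,141,0],[0,0,0,-458,-629,141,0]])

```text
time: 1.77
tcp_pos: [0.4199, -0.1824, 0.103]
orientation: [[-0.953, 0.302, -0.0], [0.302, 0.953, 0.0], [0.0, 0.0, -1.0]]
wrist_force: [1.0, 0.5, -0.1]
gripper_width: -0.0002
grip_force: 0.0
```

Emit:
arm_command(series=[[0,0,0,-12,1,0,0],[0,0,0,-12,1,30,0],[0,0,0,-12,1,55,0],[0,0,0,-12,1,70,0],[0,0,0,-12,1,82,0],[0,0,0,-12,1,82,0],[0,0,0,-12,1,82,0]])

```text
time: 2.35
tcp_pos: [0.4319, -0.1826, 0.0211]
orientation: [[-0.953, 0.302, -0.002], [0.302, 0.953, 0.001], [0.002, 0.0, -1.0]]
wrist_force: [0.2, -0.1, -0.2]
gripper_width: 0.0003
grip_force: 0.0
```

```bash
python3 - <<'E'
from h import *
a=robot.camera("scene");cv2.imwrite("pics/s1.png",cv2.resize(a[150:330,190:430,::-1],(800,600),interpolation=cv2.INTER_CUBIC))
w=robot.camera("top");cv2.imwrite("pics/t1raw.png",w[:,:,::-1])
s=robot.read_state();print(s["tcp_pos"],s["wrist_force"])
E
```

```text
[ 0.43296786 -0.18320369  0.02218639] [-0.18696684 -0.55485609  0.16866242]
```

View pics/s1.png

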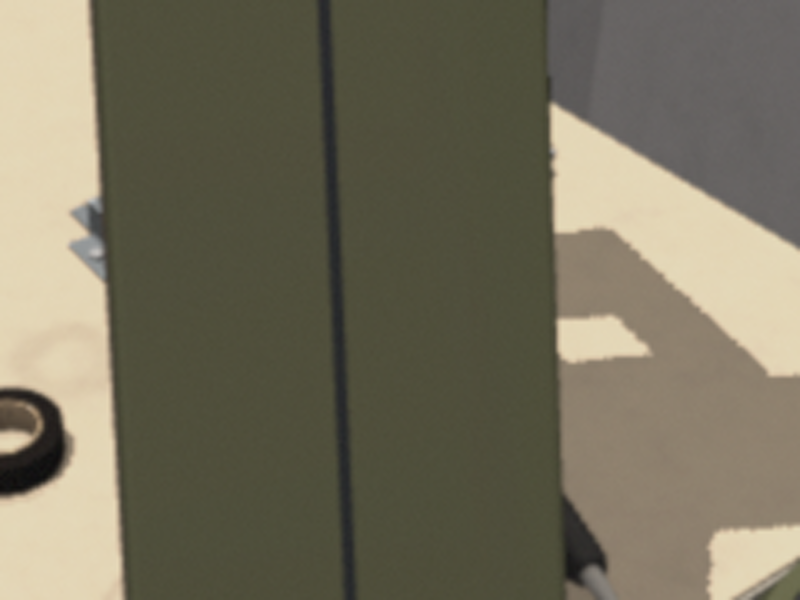

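The scene view is hidden by the arm's upper link (cols 100–550), so I'll use the wrist and top cameras near the work. I'm shifting right a little, then pushing the left end in.

Emit:
arm_command(series=[[0,0,0,-3,-9,3,0],[0,0,0,-3,-9,3,0],[0,0,0,-8,-7.5,3,0],[0,0,0,-12,-6,3,0],[0,0,0,-16,-5,3,0],[0,0,0,-20,-3.5,3,0],[0,0,0,-24,-2.5,3,0],[0,0,0,-28,-1,3,0],[0,0,0,-32,0,3,0],[0,0,0,-36,1.5,3,0],[0,0,0,-40,3,3,0],[0,0,0,-44,4,3,0],[0,0,0,-48,5.5,3,0],[0,0,0,-52,6.5,3,0],[0,0,0,-56,8,3,0],[0,0,0,-56,8,3,0]])

```text
time: 3.78
tcp_pos: [0.4896, -0.1928, 0.0187]
orientation: [[-0.953, 0.302, 0.002], [0.302, 0.953, -0.001], [-0.002, -0.0, -1.0]]
wrist_force: [1.0, -0.1, -0.8]
gripper_width: -0.0004
grip_force: 0.0
```

```bash
cat >> h.py <<'E'
O=np.array([.593,-.216]);psi=np.radians(1.1)
B=np.array([[np.cos(psi),-np.sin(psi)],[np.sin(psi),np.cos(psi)]])
bay=lambda p:(B.T@(np.array(p)[:2]-O)*1000).round(1)
def wray(cal,u,v):
    K=np.array(cal["intrinsics"]);T=np.array(cal["world_to_cam"]);x,y=(u-K[0,2])/K[0,0],(v-K[1,2])/K[1,1]
    t=np.hypot(x,y);k=np.sin(t)/max(t,1e-9);d=np.array([x*k,-y*k,-np.cos(t)]);return -T[:3,:3].T@T[:3,3],T[:3,:3].T@d
def wz(cal,u,v,z):
    o,d=wray(cal,u,v);return o+d*(z-o[2])/d[2]
def wproj(cal,p):
    K=np.array(cal["intrinsics"]);T=np.array(cal["world_to_cam"]);c=T[:3,:3]@np.array(p)+T[:3,3]
    c=c*[1,-1,-1];r=np.hypot(c[0],c[1]);t=np.arctan2(r,c[2]);return K[0,2]+K[0,0]*t*c[0]/r,K[1,2]+K[1,1]*t*c[1]/r
def rectify(w,cal,z,x0=.41,x1=.63,y0=-.06,y1=-.40,s=2200):  # world plane map: up=+x, left=+y
    nu,nv=int((y0-y1)*s),int((x1-x0)*s);m=np.zeros((nv,nu,2),np.float32)
    for i in range(nv):
        for j in range(nu): m[i,j]=wproj(cal,[x1-i/s,y0-j/s,z])
    return cv2.remap(w,m[:,:,0],m[:,:,1],cv2.INTER_LINEAR)
E
python3 - <<'E'
from h import *
c=robot.get_calibration("wrist");w=robot.camera("wrist");t=robot.camera("top")
r=rectify(w,c,.02)
q=cv2.resize(t[150:235,200:336],(r.shape[1],int(85/136*r.shape[1])),interpolation=cv2.INTER_CUBIC)
im=np.vstack([r,q])[:,:,::-1];print(r.shape,im.shape)
f=600/max(im.shape[0],600);cv2.imwrite("pics/w2.png",cv2.resize(im,None,fx=f,fy=f));print(f,np.round(c["intrinsics"],1).tolist())
s=robot.read_state();print(s["time"],s["tcp_pos"],s["wrist_force"].round(1),bay(s["tcp_pos"]))
cv2.imwrite("pics/w2raw.png",w[:,:,::-1])
E
```

```text
(484, 748, 3) (951, 748, 3)
0.6309148264984227 [[297.3, 0.0, 258.3], [0.0, 297.3, 193.5], [0.0, 0.0, 1.0]]
3.8833 [ 0.48848638 -0.19256134  0.01861886] [-0.4  0.4 -0.1] [-104.    25.4]
```

View pics/w2.png

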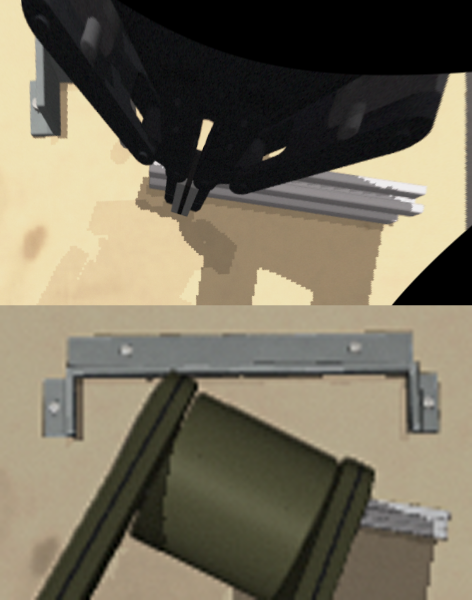

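The rectified view (top half, 1388 px/m, origin x=.63, y=-.06) shows the rail's left end at (150,177) and right end at (424,198), so it's tilted about +4.5°. I'll keep pushing the left end.

Emit:
arm_command(series=[[0,0,0,-4,1,0,0],[0,0,0,-8,2.5,0,0],[0,0,0,-12,4,0,0],[0,0,0,-16,5,0,0],[0,0,0,-20,6,0,0],[0,0,0,-24,7.5,0,0],[0,0,0,-27,8.5,0,0],[0,0,0,-27,8.5,0,0],[0,0,0,-20,8.5,0,0],[0,0,0,-12,8.5,0,0]])

```text
time: 4.72
tcp_pos: [0.5021, -0.188, 0.0186]
orientation: [[-0.953, 0.302, 0.0], [0.302, 0.953, -0.0], [-0.0, -0.0, -1.0]]
wrist_force: [0.3, 1.2, 0.2]
gripper_width: 0.0004
grip_force: 0.0
```

```bash
cat >> h.py <<'E'
def wmask():
    c=robot.get_calibration("wrist");w=robot.camera("wrist");r=rectify(w,c,.02)
    h=cv2.cvtColor(r,cv2.COLOR_RGB2HSV);return r,((h[:,:,1]<40)&(h[:,:,2]>95)).astype(np.uint8)
def px(u,v,s=2200): return .63-v/s,-.06-u/s
E
python3 - <<'E'
from h import *
r,m=wmask()
n,l,st,ce=cv2.connectedComponentsWithStats(m)
for i in range(1,n):
    if st[i,4]>150:
        k=np.argwhere(l==i)[:,::-1].astype(np.float32);R=cv2.minAreaRect(k);P=[px(*p) for p in cv2.boxPoints(R)];print(st[i,4],np.array(P).round(4).tolist(),[bay(p).tolist() for p in P])
cv2.imwrite("pics/w3.png",r[:,:,::-1]);s=robot.read_state();print(s["time"],s["tcp_pos"],s["wrist_force"].round(1))
E
```

```text
2908 [[0.6043999791145325, -0.0778999999165535], [0.6051999926567078, -0.093299999833107], [0.5351999998092651, -0.09690000116825104], [0.534500002861023, -0.08139999955892563]] [[14.1, 137.9], [14.5, 122.4], [-55.5, 120.2], [-56.0, 135.7]]
832 [[0.5899999737739563, -0.39500001072883606], [0.5899999737739563, -0.3995000123977661], [0.5400000214576721, -0.3995000123977661], [0.5400000214576721, -0.39500001072883606]] [[-6.4, -178.9], [-6.5, -183.5], [-56.5, -182.5], [-56.4, -177.9]]
210 [[0.5419999957084656, -0.1973000019788742], [0.5491999983787537, -0.1996999979019165], [0.5472000241279602, -0.20569999516010284], [0.5400000214576721, -0.20329999923706055]] [[-50.7, 19.7], [-43.5, 17.1], [-45.6, 11.2], [-52.8, 13.7]]
1008 [[0.5390999913215637, -0.39500001072883606], [0.5390999913215637, -0.3995000123977661], [0.48179998993873596, -0.3995000123977661], [0.48179998993873596, -0.39500001072883606]] [[-57.3, -177.9], [-57.4, -182.5], [-114.7, -181.4], [-114.6, -176.8]]
2877 [[0.5134999752044678, -0.27469998598098755], [0.5221999883651733, -0.2782000005245209], [0.48809999227523804, -0.36340001225471497], [0.47940000891685486, -0.35989999771118164]] [[-80.6, -57.2], [-72.0, -60.9], [-107.7, -145.4], [-116.4, -141.7]]
4849 [[0.5074999928474426, -0.2533999979496002], [0.5181999802589417, -0.2574999928474426], [0.47870001196861267, -0.3598000109195709], [0.46810001134872437, -0.35569998621940613]] [[-86.2, -35.7], [-75.6, -40.1], [-117.0, -141.6], [-127.6, -137.3]]
2886 [[0.5023999810218811, -0.23639999330043793], [0.5085999965667725, -0.2387000024318695], [0.47049999237060547, -0.34049999713897705], [0.4641999900341034, -0.33809998631477356]] [[-91.0, -18.6], [-84.8, -21.1], [-124.9, -122.1], [-131.1, -119.6]]
4.7667 [ 0.49874523 -0.18662833  0.01827345] [-2.   0.7 -0.1]
```

View pics/w3.png

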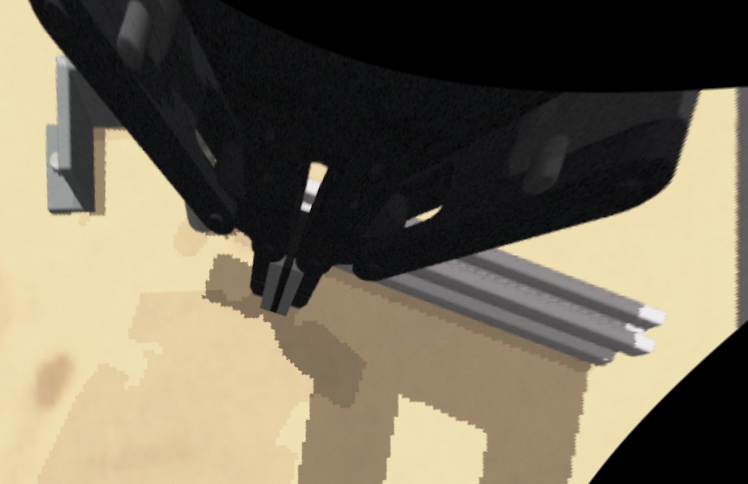

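The view (2200 px/m) shows the rail's right end corners at (664,312) and (650,350), tilted about 21.5°, with its left end just right of the post and clear of it. Next I'll push just right of the middle along the rail's normal.

Emit:
arm_command(series=[[0,0,0,2,-30,0,0],[0,0,0,2,-60,0,0],[0,0,0,0,-82,0,0],[0,0,0,0,-82,0,0],[0,0,0,-8,-82,0,0],[0,0,0,-13,-82,0,0],[0,0,0,-17,-82,0,0],[0,0,0,-21,-82,0,0],[0,0,0,-25,-82,0,0],[0,0,0,-29,-82,0,0],[0,0,0,-32,-82,0,0],[0,0,0,-35,-82,0,0],[0,0,0,-35,-82,0,0],[0,0,0,-20,-82,0,0],[0,0,0,-10,-95,0,0],[0,0,0,-10,-95,0,0]])

```text
time: 6.1
tcp_pos: [0.4807, -0.2816, 0.0184]
orientation: [[-0.953, 0.302, -0.002], [0.302, 0.953, 0.001], [0.002, -0.0, -1.0]]
wrist_force: [-1.4, 0.1, -0.8]
gripper_width: 0.0001
grip_force: 0.0
```

```bash
python3 - <<'E'
from h import *
r,m=wmask();cv2.imwrite("pics/w4.png",r[:,:,::-1]);s=robot.read_state();print(s["time"],s["tcp_pos"],s["wrist_force"].round(1))
E
```

```text
6.15 [ 0.48214575 -0.28178108  0.01862501] [-0.2 -0.2  0.1]
```

View pics/w4.png

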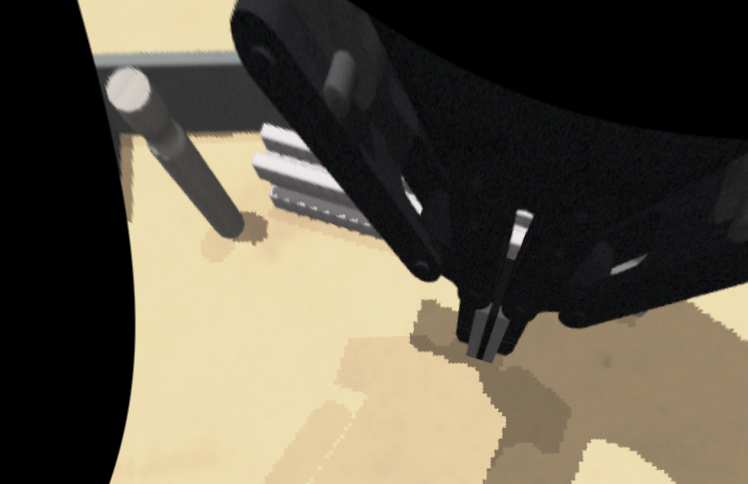

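In this view the rail's left end has top corners at (263,126) and (253,157), tilted about 20°. It lies right of and behind the post line, with the post top at (130,90) and foot at (235,230). I'll go round to the right end and push along the rail's axis.

Emit:
arm_command(series=[[0,0,0,0,-30,0,0],[0,0,0,0,-60,0,0],[0,0,0.042,0,-85,0,0],[0,0,0.042,0,-106,0,0],[0,0,0.042,0,-106,0,0],[0,0,0.042,-20,-106,0,0],[0,0,0.042,-38,-105,0,0],[0,0,0.042,-38,-105,0,0]])

```text
time: 6.82
tcp_pos: [0.4922, -0.395, 0.0192]
orientation: [[-0.94, 0.342, 0.005], [0.342, 0.94, -0.003], [-0.006, -0.001, -1.0]]
wrist_force: [1.2, -0.8, -0.5]
gripper_width: -0.0
grip_force: 0.0
```

```bash
python3 - <<'E'
from h import *
c=robot.get_calibration("wrist");w=robot.camera("wrist");r=rectify(w,c,.02,y0=-.15,y1=-.45)
t=robot.camera("top");cv2.imwrite("t5raw.png",t[:,:,::-1]);cv2.imwrite("w5.png",r[:,:,::-1]);s=robot.read_state();print(s["time"],s["tcp_pos"],s["wrist_force"].round(1),np.round(s["orientation"],3).tolist())
q=cv2.resize(t[150:235,200:336],(r.shape[1],int(85/136*r.shape[1])),interpolation=cv2.INTER_CUBIC)
im=np.vstack([r,q])[:,:,::-1];f=min(1,600/im.shape[0]);print(f,r.shape);cv2.imwrite("pics/w5.png",cv2.resize(im,None,fx=f,fy=f))
E
```

```text
6.9167 [ 0.48842481 -0.39269643  0.01853601] [-0.9  0.1 -0. ] [[-0.94, 0.341, 0.0], [0.341, 0.94, 0.0], [-0.0, 0.0, -1.0]]
0.6696428571428571 (484, 660, 3)
```

View pics/w5.png

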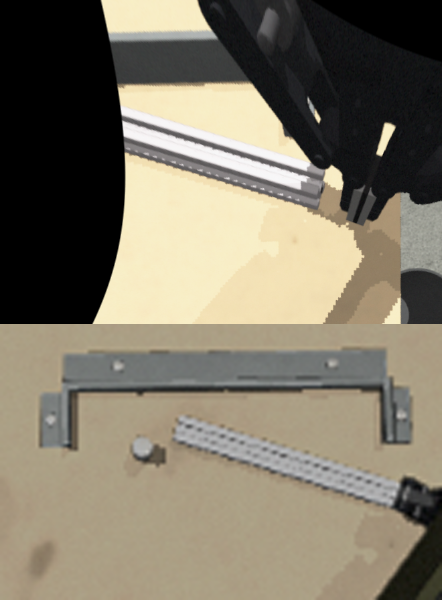

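The lower (top-camera) half shows the rail from (180,430) to (398,493), free of the post at (142,448), with the fingers at its right end (415,498). I'll measure it numerically.

```bash
cat >> h.py <<'E'
def railtop(t):
    ct=robot.get_calibration("top");m=railmask(t,130);m[:165]=0;m[235:]=0;m[:,:235]=0;m[:,340:]=0
    h=cv2.cvtColor(t,cv2.COLOR_RGB2HSV);m&=(h[:,:,1]<25).astype(np.uint8)
    m=cv2.morphologyEx(m,cv2.MORPH_CLOSE,np.ones((3,3),np.uint8))
    k,_=cv2.findContours(m,0,1);k=max(k,key=cv2.contourArea);r=cv2.minAreaRect(k)
    P=np.array([onz(ct,*p,.02)[:2] for p in cv2.boxPoints(r)]);e=[P[1]-P[0],P[2]-P[1]];L=max(e,key=np.linalg.norm);L=L*np.sign(L[1])
    c=P.mean(0);print("rail c",c.round(4),"theta world",np.degrees(np.arctan2(L[0],L[1])).round(1),"len",[np.linalg.norm(x).round(4) for x in e],"bay c",bay(c),"ends",bay(c+L/2),bay(c-L/2));print([bay(p).tolist() for p in P])
E
python3 - <<'E'
from h import *
railtop(cv2.imread("t5raw.png")[:,:,::-1].copy())
E
```

```text
rail c [ 0.5367 -0.2624] theta world 16.8 len [np.float64(0.0195), np.float64(0.1787)] bay c [-57.2 -45.3] ends [-29.7  39.7] [ -84.7 -130.3]
[[-39.0, 42.7], [-20.4, 36.7], [-75.4, -133.4], [-93.9, -127.1]]
```

Emit:
arm_command(series=[[0,0,-0.055,-9.6,1,0,0],[0,0,-0.055,-9.6,1,0,0],[0,0,-0.055,-9.3,7,0,0],[0,0,-0.055,-9,13,0,0],[0,0,-0.055,-8.7,17,0,0],[0,0,-0.055,-8.5,21,0,0],[0,0,-0.055,-8.3,25,0,0],[0,0,-0.055,-8.1,29,0,0],[0,0,-0.055,-7.9,33,0,0],[0,0,-0.055,-7.7,37,0,0],[0,0,-0.055,-7.5,41,0,0],[0,0,-0.055,-7.3,45,0,0],[0,0,-0.055,-7.1,48,0,0],[0,0,-0.055,-7.1,48,0,0]])

```text
time: 8.08
tcp_pos: [0.5107, -0.3498, 0.0187]
orientation: [[-0.957, 0.289, -0.0], [0.289, 0.957, 0.0], [0.0, 0.0, -1.0]]
wrist_force: [0.0, -0.2, -0.3]
gripper_width: -0.0
grip_force: 0.0
```

```bash
cat > look.py <<'E'
from h import *
c=robot.get_calibration("wrist");w=robot.camera("wrist");t=robot.camera("top");s=robot.read_state()
print(s["time"],s["tcp_pos"].round(4),s["wrist_force"].round(1),"tcp bay",bay(s["tcp_pos"]));railtop(t)
r=rectify(w,c,.02,y0=-.10,y1=-.45);cv2.imwrite("wl.png",r[:,:,::-1]);cv2.imwrite("tl.png",t[:,:,::-1])
E
python3 look.py
```

```text
8.1833 [ 0.5107 -0.3502  0.0186] [ 0.6 -0.   1.1] tcp bay [ -84.9 -132.6]
rail c [ 0.5489 -0.2258] theta world 16.9 len [np.float64(0.0201), np.float64(0.1661)] bay c [-44.3  -9. ] ends [-18.6  70. ] [-70. -88.]
[[-28.2, 73.0], [-9.0, 66.8], [-60.4, -91.1], [-79.5, -84.7]]
```

Emit:
arm_command(series=[[0,0,0,0,4,0,0],[0,0,0,0,8,0,0],[0,0,0,0,11,0,0],[0,0,0,0,11,0,0],[0,0,0,0,0,0,0],[0,0,0,0,-15,0,0],[0,0,0,20,-25,0,0],[0,0,0,45,-25,0,0],[0,0,0,60,-15,0,0],[0,0,0,60,-15,0,0]])

```text
time: 9.02
tcp_pos: [0.4441, -0.3457, 0.018]
orientation: [[-0.957, 0.292, -0.005], [0.292, 0.957, 0.004], [0.006, 0.003, -1.0]]
wrist_force: [-0.3, 0.8, -0.5]
gripper_width: -0.0001
grip_force: 0.0
```

```bash
python3 look.py
```

```text
9.1167 [ 0.4485 -0.3488  0.0188] [ 0.5 -0.5 -0.2] tcp bay [-147. -130.]
rail c [ 0.5477 -0.2314] theta world 17.1 len [np.float64(0.0195), np.float64(0.1996)] bay c [-45.6 -14.6] ends [-14.5  80.2] [ -76.8 -109.4]
[[-23.8, 83.2], [-5.2, 77.2], [-67.6, -112.5], [-86.0, -106.2]]
```

Emit:
arm_command(series=[[0,0,-0.1,0,25,0,0],[0,0,-0.2,0,50,0,0],[0,0,-0.314,-5,75,0,0],[0,0,-0.314,-20,91,0,0],[0,0,-0.314,-20,91,0,0],[0,0,-0.314,-20,91,0,0]])

```text
time: 9.62
tcp_pos: [0.4972, -0.2672, 0.019]
orientation: [[-1.0, -0.022, 0.003], [-0.022, 1.0, -0.002], [-0.003, -0.002, -1.0]]
wrist_force: [0.3, -0.9, 0.2]
gripper_width: -0.0
grip_force: 0.0
```

```bash
python3 look.py
```

```text
9.7167 [ 0.495  -0.2673  0.0187] [ 0.6 -0.1 -0.7] tcp bay [-99.  -49.4]
rail c [ 0.5615 -0.1863] theta world 17.6 len [np.float64(0.0202), np.float64(0.105)] bay c [-30.9  30.3] ends [-14.1  80.1] [-47.7 -19.4]
[[-23.7, 83.2], [-4.5, 76.9], [-38.2, -22.6], [-57.3, -16.1]]
```

Emit:
arm_command(series=[[0,0,0,-8,0,0,0],[0,0,0,-14,0,0,0],[0,0,0,-18,0,0,0],[0,0,0,-22,0,0,0],[0,0,0,-26,0,0,0],[0,0,0,-30,0,0,0],[0,0,0,-33,0,0,0],[0,0,0,-36,0,0,0],[0,0,0,-39,0,0,0],[0,0,0,-42,0,0,0],[0,0,0,-42,0,0,0]])

```text
time: 10.63
tcp_pos: [0.5371, -0.2654, 0.0187]
orientation: [[-1.0, -0.02, 0.001], [-0.02, 1.0, -0.0], [-0.001, -0.0, -1.0]]
wrist_force: [-0.6, -0.5, 0.1]
gripper_width: -0.0001
grip_force: 0.0
```

```bash
python3 look.py; python3 - <<'E'
import cv2
t=cv2.imread("tl.png");w=cv2.imread("wl.png");cv2.imwrite("t_a.png",t)
E
```

```text
10.7333 [ 0.5366 -0.2653  0.0187] [-0.1 -0.7  0.2] tcp bay [-57.4 -48.2]
rail c [ 0.5807 -0.1795] theta world -0.5 len [np.float64(0.1016), np.float64(0.0459)] bay c [-11.6  36.8] ends [-11.   87.6] [-12.1 -14.1]
[[11.9, 87.2], [10.8, -14.4], [-35.1, -13.6], [-33.9, 87.7]]
```

Emit:
arm_command(series=[[0,0,0,20,0,0,0],[0,0,0,60,-20,-20,0],[0,0,0,75,-60,-20,0],[0,0,0,75,-80,-20,0],[0,0,0,75,-80,-20,0]])

```text
time: 11.15
tcp_pos: [0.4632, -0.3525, 0.0398]
orientation: [[-1.0, -0.017, 0.004], [-0.017, 1.0, -0.005], [-0.004, -0.005, -1.0]]
wrist_force: [1.1, -0.6, 0.5]
gripper_width: 0.0
grip_force: 0.0
```

```bash
python3 - <<'E'
from h import *
ct=robot.get_calibration("top");t=robot.camera("top");cv2.imwrite("t6.png",t[:,:,::-1]);g=cv2.cvtColor(t,cv2.COLOR_RGB2HSV)
# profiles of V,S along bay x at several by
for by in(95,85,50,0,-50,-90,-100,-105,-115):
    row=[]
    for bx in range(-76,24,4):
        p=O+B@np.array([bx,by])/1000;u,v=proj(ct,[*p,.02]);h=g[int(round(v)),int(round(u))];row.append(f"{h[2]}{'.' if h[1]<30 else 'w'}")
    print(by,*row)
E
```

```text
95 170w 169w 167w 168w 170w 170w 172w 170w 168w 170w 170w 169w 168w 169w 168w 170w 169w 168w 154w 47. 126. 111. 116. 117. 116.
85 168w 169w 169w 168w 169w 169w 170w 169w 170w 169w 169w 170w 168w 127w 101. 172. 167. 136. 163. 46. 125. 113. 112. 180. 167.
50 171w 169w 169w 166w 160w 84w 86w 105w 168w 166w 166w 140w 177. 167. 174. 167. 176. 171. 155w 45w 126. 119. 117. 117. 117.
0 170w 169w 168w 168w 169w 169w 170w 169w 168w 81w 179. 169. 165. 107. 173. 159w 170w 160w 159w 57. 138. 117. 114. 115. 114.
-50 169w 168w 170w 169w 170w 169w 156w 132w 172. 160. 165. 127. 166. 170w 169w 170w 168w 171w 154w 65. 141. 103. 120. 116. 116.
-90 168w 169w 169w 171w 151w 81w 179. 175. 170. 134. 171. 169w 171w 170w 170w 169w 169w 169w 151w 45. 120. 109. 115. 114. 117.
-100 170w 169w 170w 167w 145w 84. 172. 156. 168. 147. 168. 169w 169w 169w 171w 170w 171w 168w 152w 46. 119. 107. 117. 118. 115.
-105 170w 169w 169w 171w 126w 123. 175. 172. 136. 170. 153w 169w 171w 169w 171w 170w 168w 167w 88w 47. 118. 111. 118. 116. 116.
-115 169w 170w 171w 170w 170w 170w 170w 162w 153w 164w 160w 163w 163w 163w 161w 161w 163w 165w 77w 48. 122. 117. 117. 115. 114.
```

Emit:
arm_command(series=[[0,0,0,0,35,0,0],[0,0,0,0,70,0,0],[0,0,0,-30,70,20,0],[0,0,0,-55,70,20,0],[0,0,0,-65,70,20,0],[0,0,0,-71,70,20,0],[0,0,0,-75,70,20,0],[0,0,0,-79,70,20,0],[0,0,0,-82,70,20,0],[0,0,0,-85,70,20,0],[0,0,0,-88,70,20,0],[0,0,0,-91,70,20,0],[0,0,0,-91,70,20,0],[0,0,0,-75,70,20,0],[0,0,0,-40,70,0,0],[0,0,0,0,30,0,0],[0,0,0,0,0,0,0],[0,0,0,0,0,0,0]])

```text
time: 12.7
tcp_pos: [0.4619, -0.3535, 0.0397]
orientation: [[-1.0, -0.017, 0.003], [-0.017, 1.0, -0.006], [-0.003, -0.006, -1.0]]
wrist_force: [0.4, -0.7, -0.1]
gripper_width: 0.0001
grip_force: 0.0
```

```bash
cat > prof.py <<'E'
from h import *
ct=robot.get_calibration("top");t=robot.camera("top");cv2.imwrite("t6.png",t[:,:,::-1]);g=cv2.cvtColor(t,cv2.COLOR_RGB2HSV)
for by in(98,90,50,0,-50,-90,-100,-110,-116):
    row=[]
    for bx in range(-60,12,3):
        p=O+B@np.array([bx,by])/1000;u,v=proj(ct,[*p,.02]);h=g[int(round(v)),int(round(u))];row.append(f"{h[2]}{'.' if h[1]<30 else 'w'}")
    print(by,*row)
s=robot.read_state();print(s["time"],bay(s["tcp_pos"]),s["tcp_pos"][2],s["wrist_force"].round(1))
E
python3 prof.py
```

```text
98 168w 168w 169w 170w 170w 169w 169w 168w 168w 168w 169w 168w 168w 170w 168w 170w 168w 168w 163w 153w 46. 102. 113. 120.
90 171w 168w 168w 169w 166w 168w 169w 169w 168w 170w 161w 159w 133w 119w 143w 134w 159w 130w 129w 154w 46. 97. 111. 116.
50 159w 87w 87w 88w 103w 169w 164w 163w 167w 149w 140w 81. 153. 174. 167. 162. 113. 179. 173. 152w 45w 127. 120. 117.
0 169w 170w 168w 169w 171w 167w 168w 170w 156w 146w 75. 152. 176. 171. 164. 93. 178. 171. 160w 112w 58. 138. 126. 113.
-50 169w 167w 170w 169w 170w 170w 170w 157w 151w 75. 156. 175. 173. 163. 95. 180. 166. 129w 155w 73w 62. 143. 118. 103.
-90 169w 169w 168w 167w 171w 170w 169w 160w 154w 104. 178. 169. 168. 144. 174. 164. 120w 167w 161w 150w 44. 101. 120. 116.
-100 169w 168w 168w 167w 168w 168w 168w 154w 123w 123. 176. 174. 166. 125. 175. 168. 147w 168w 160w 152w 47. 100. 117. 115.
-110 168w 170w 171w 169w 168w 168w 172w 161w 89w 89w 98. 121. 117w 81w 132. 163w 170w 171w 155w 74w 49. 95. 116. 117.
-116 168w 171w 169w 168w 160w 160w 159w 162w 164w 163w 163w 160w 162w 163w 164w 161w 162w 165w 157w 76w 48. 91. 122. 117.
12.75 [-132.9 -132.5] 0.03948067811518261 [ 0.7  0.9 -0.1]
```

Emit:
arm_command(series=[[0,0,0,0,40,0,0],[0,0,0,0,80,0,0],[0,0,0,-40,91,20,0],[0,0,0,-75,91,20,0],[0,0,0,-82,91,20,0],[0,0,0,-86,91,20,0],[0,0,0,-90,91,20,0],[0,0,0,-93,91,20,0],[0,0,0,-96,91,20,0],[0,0,0,-99,91,20,0],[0,0,0,-101,91,20,0],[0,0,0,-101,91,20,0]])

```text
time: 13.75
tcp_pos: [0.5621, -0.2541, 0.0188]
orientation: [[-1.0, -0.02, 0.0], [-0.02, 1.0, -0.0], [-0.0, -0.0, -1.0]]
wrist_force: [0.7, -0.1, 0.9]
gripper_width: -0.0003
grip_force: 0.0
```

Emit:
arm_command(series=[[0,0,0,-1,0,0,0],[0,0,0,-2,0,0,0],[0,0,0,-2,0,0,0]])

```text
time: 14.0
tcp_pos: [0.5639, -0.2539, 0.0187]
orientation: [[-1.0, -0.02, -0.0], [-0.02, 1.0, -0.0], [0.0, -0.0, -1.0]]
wrist_force: [-0.5, -0.4, -0.0]
gripper_width: 0.0001
grip_force: 0.5
```

Emit:
arm_command(series=[[0,0,0,-1,0,0,0],[0,0,0,-2,0,0,0],[0,0,0,-2,0,0,0]])

```text
time: 14.25
tcp_pos: [0.5655, -0.2535, 0.0186]
orientation: [[-1.0, -0.02, -0.001], [-0.02, 1.0, 0.0], [0.001, 0.0, -1.0]]
wrist_force: [-2.7, -0.2, 2.1]
gripper_width: 0.0002
grip_force: 1.3
```

Emit:
arm_command(series=[[0,0,0,-1,0,0,0],[0,0,0,-1,0,0,0]])

```text
time: 14.42
tcp_pos: [0.5655, -0.2536, 0.0186]
orientation: [[-1.0, -0.021, -0.003], [-0.021, 1.0, 0.0], [0.003, 0.0, -1.0]]
wrist_force: [-4.8, -1.4, 4.1]
gripper_width: -0.0001
grip_force: 2.6
```

Emit:
arm_command(series=[[0,0,0,10,0,0,0],[0,0,0,12,28,0,0],[0,0,0,12,53,0,0],[0,0,0,12,53,0,0],[0,0,0,7,53,0,0],[0,0,0,4,53,0,0],[0,0,0,2,53,0,0],[0,0,0,1,53,0,0],[0,0,0,0,53,0,0],[0,0,0,0,53,0,0]])

```text
time: 15.25
tcp_pos: [0.5644, -0.2013, 0.0184]
orientation: [[-1.0, -0.02, -0.003], [-0.02, 1.0, 0.0], [0.003, 0.0, -1.0]]
wrist_force: [-5.7, -0.2, 3.3]
gripper_width: 0.0
grip_force: 2.6
```

```bash
python3 prof.py
```

```text
98 11w 17w 21w 27w 24w 27w 27w 33w 52w 66w 71w 70w 70w 72w 70w 63w 35. 34. 45w 66w 72w 69w 70w 70w
90 187w 188w 190w 182w 169w 17w 19w 22w 26w 24w 25w 28w 36w 59w 68w 70w 70w 69w 71w 68w 67w 52w 36. 55w
50 164w 80w 83w 86w 93w 91w 93w 91w 10w 11w 16w 12w 16w 11w 24w 27w 28w 31w 33w 34w 38w 39w 39w 40w
0 96w 46w 17w 35w 29w 29w 28w 34w 48w 52w 55w 59w 62w 64w 68w 71w 70w 75w 75w 79w 79w 79w 81w 86w
-50 72w 71w 66w 62w 46w 31w 31w 30w 29w 28w 27w 39w 68w 78w 83w 86w 90w 90w 100w 98w 102w 102w 103w 102w
-90 117w 117w 118w 118w 118w 116w 116w 118w 116w 115w 119w 115w 97w 84. 104. 89. 38w 65w 67w 69w 69w 69w 70w 71w
-100 114w 115w 114w 118w 118w 113w 116w 115w 113w 117w 118w 115w 95w 83. 112. 140. 198. 187. 107. 209. 193. 103. 133. 90.
-110 115w 117w 118w 117w 116w 116w 119w 118w 115w 116w 119w 115w 115w 111w 98w 117. 189w 118w 90w 95. 84. 104. 132. 132.
-116 118w 117w 117w 115w 100w 102w 101w 102w 102w 103w 103w 100w 118w 184w 189w 187w 189w 192w 180w 90w 57. 106. 137. 135.
15.3 [-28.3  15.2] 0.018465820115727956 [-4.7 -1.1  3.3]
```

Emit:
arm_command(series=[[0,0,0,-1,0,0,0],[0,0,0,-1,0,0,0],[0,0,0,10,0,0,0],[0,0,0,45,-10,-10,0],[0,0,0,85,-30,-30,0],[0,0,0,105,-65,-60,0],[0,0,0,105,-105,-60,0],[0,0,0,105,-145,-60,0],[0,0,0,105,-150,-60,0],[0,0,0,105,-150,-60,0]])

```text
time: 16.13
tcp_pos: [0.4653, -0.3585, 0.0796]
orientation: [[-1.0, -0.016, 0.005], [-0.016, 1.0, -0.005], [-0.005, -0.005, -1.0]]
wrist_force: [0.9, 1.0, -0.0]
gripper_width: 0.0003
grip_force: 0.0
```

```bash
python3 prof.py; python3 - <<'E'
import cv2,numpy as np
t=cv2.imread("t6.png");cv2.imwrite("pics/fin.png",cv2.resize(t[110:232,160:335],None,fx=4.5,fy=4.5,interpolation=cv2.INTER_CUBIC))
E
```

```text
98 163w 164w 165w 164w 163w 165w 163w 164w 163w 163w 163w 165w 164w 164w 164w 164w 165w 163w 157w 149w 45. 101. 107. 117.
90 164w 164w 165w 165w 165w 164w 162w 164w 164w 165w 162w 157w 155w 147w 109w 121w 160w 158w 125w 119w 72. 92. 108. 114.
50 151w 80w 83w 85w 102w 163w 158w 160w 162w 158w 162w 161w 147w 117w 109. 169. 168. 159. 108. 174. 160. 121. 115. 112.
0 163w 164w 164w 164w 165w 163w 165w 166w 163w 163w 164w 164w 146w 67w 176. 163. 147. 160. 89. 161. 82. 130. 120. 112.
-50 164w 165w 165w 163w 165w 163w 163w 164w 163w 163w 163w 164w 143w 83. 174. 167. 157. 167. 139. 166. 133. 132. 111. 98.
-90 163w 163w 165w 165w 165w 165w 165w 164w 165w 164w 164w 165w 144w 77. 145. 168. 164. 157. 100. 173. 159. 84. 116. 111.
-100 163w 165w 164w 166w 163w 163w 163w 162w 164w 164w 165w 164w 146w 75. 146. 170. 168. 158. 86. 175. 163. 88. 112. 112.
-110 165w 164w 163w 165w 164w 162w 165w 163w 164w 163w 163w 164w 157w 86w 87w 96w 159w 98w 77w 81. 69. 89. 109. 113.
-116 166w 164w 164w 164w 156w 155w 154w 154w 156w 157w 158w 156w 155w 159w 157w 157w 159w 163w 155w 77w 46. 91. 117. 113.
16.1833 [-131.3 -136.9] 0.07880689015717761 [-0.2  0.1 -0.6]
```

View pics/fin.png

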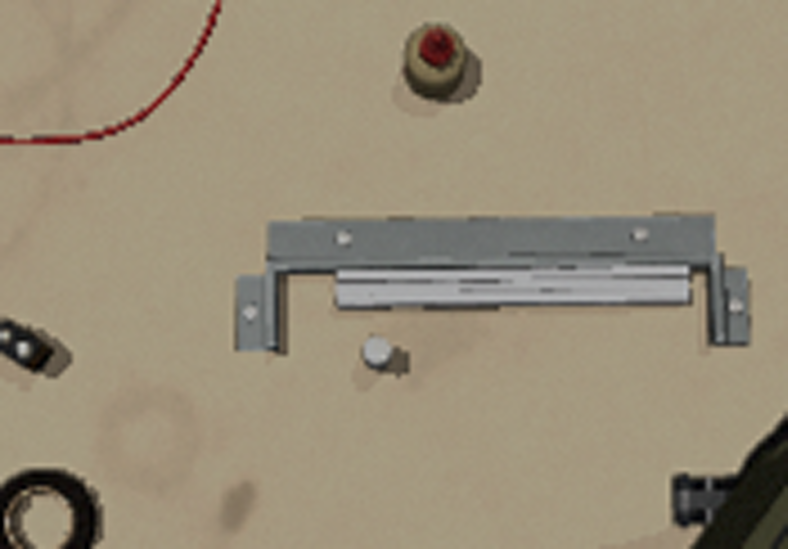

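The picture shows the rail flush along the fence from (336,288) to (690,285), with its left end behind the post (377,352). The flux bottle, tape and battery are where they were, and the arm is clear.

```bash
python3 -c "
from workcell import robot
print(robot.sign_off())"
```

```text
the job is handed in; nothing more can be done
None
```

I pushed the rail in left end first behind the post, then swung the right end in; the last camera check shows it flat along the back fence, with the bottle, tape and battery unmoved, and I handed the job in at about 16 s.

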